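# Seat a flow cell in its port holder and lock the toggle clamp

### The arm

A 6-joint arm with a two-finger parallel gripper is mounted at the origin on a cart in front of the work surface, level with it; the furniture and walls round the work are solid. World frame = base frame: x ahead of the robot, y to its left, z up, the work surface at z = 0. Lengths are in m, angles in rad, forces in N, time in s.
With the tool pointing down it reaches from about 0.35 to 0.975 m from the base axis. Payload 4.9 kg.
Tool frame: the origin (TCP) lies on the centre line of the jaws, within the pads' length; the fingertips stand 11 mm ahead of it and the grasp point (between the pads) lies 8 mm behind it (manip.finger_overhang is the distance from the TCP to the fingertips, in m); y points along the fingers, z is the direction in which the jaws open and shut, and the axes are right-handed (so a half turn about y gives the same grasp; the last joint's range is limited). The gripper opens to 85 mm and grips with 20 to 120 N. Pads are 22 mm wide; open, the fingers measure 114 mm over their backs; the gripper's body (76 mm by 85 mm) begins 54 mm behind the grasp point. The pads swing forward as they close: fully open they stand 13 mm farther back than shut.
Start: joints at [1.168, 0.053, 1.613, -0, 1.476, -0.119], TCP at [0.175, 0.6, 0.242] pointing down, gripper open.
Joint ranges: [-3.01, 3.01], [-1.01, 2.22], [0.06, 2.58], [-1.02, 4.17], [0.09, 2.62], [-3.14, 3.14]. Speed limits (rad/s): [2.57, 2.57, 3.14, 3.14, 3.14, 3.14].

### API

Orientations are given as a unit quaternion [w, x, y, z].
In Python, from plant import readout, cams, workorder, manip gives the robot as it stands.
- The arm moves only by the tool play_rows, never from a script. Its arguments are lists of equal length, an entry for each row: "slide": the shift along the tool's x, y, z in cm, a list of three; "yaw": the turn about the tool's y in degrees; "grip": the closure, from -1 (fully open) to 1 (shut), so that 0 is half open. In form: {"slide": [[x, y, z], ...], "yaw": [yaw, ...], "grip": [grip, ...]}. A call has 1 to 12 rows; each row shifts and turns the commanded pose from where the row before left it, along the tool's axes as they then stand; what a row does not reach is not made up. A row lasts 1/10 s, in which the tool goes at most 50 mm and 8.59 degrees, less where a joint would pass 70% of its speed; a pose out of reach is approached as far as the arm can. A call with a gripper value outside its range is refused whole. The fingers move at their own pace and stop on an object; the grip force is fixed at half the most. Time passes only in rows, so rows that do not move let the fingers close. It gives the time, the measured TCP pose, the force and the opening at its end, in the units of the state.
- readout.state(): the state, without advancing time (a new reading comes with each control period).
- cams.grab_frame(name): name is "scene" or "top"; returns a dict with "image" (480x640x3 uint8, red, green, blue), "mtx" (3x3 intrinsics, pixels), "dist" ([k1, k2, p1, p2, k3] as OpenCV has them; the pictures are not rectified), "R" (3x3) and "t" (3): a world point X has camera coordinates R X + t. Camera axes: x right, y down, z forward; pixel columns grow to the right and rows downward; lengths in m; the calibration is good to about 2 mm. A picture is of the moment at which its call begins. There is no depth.
- workorder.job_done(): hands the job in, once; it reports no verdict.
The state is a dict: "time": time; "joint_pos": joint angles; "joint_vel": joint speeds; "joint_efforts": joint torques, N m; "tool_pos": TCP position; "tool_rot": TCP orientation; "contact_force": force on the tool from outside, world axes, zero at the start; "ft_torque": the same for the moment, N m; "gripper_width": opening from 0.0 (shut) to 1.0 (fully open).
Only numpy, scipy, OpenCV 4.12 (cv2) and the standard library are available. Lean on these libraries where they do the work, as an engineer would, in place of code of your own. Each camera call takes 0.05 s, during which the arm holds its last target.

### The job

Get the membrane flow cell ready for its leak test: push the cell along its slide until it is fully home against the two stop pins, so that its ports sit over the seals. Then push the orange clamp handle over and down past its dead point until it snaps into lock and the rubber foot presses on the cell. Only push and lift nothing, do not bring the clamp down on a cell that is not yet home, and leave the spare cell and the vials where they are.

Things in the scene. Friction and masses are not known exactly. Their poses are not given: they have to be found in the camera images.
- holder: Fixed aluminium holder. Origin on the worktop under the home cell's centre; z up. y runs along the slide, to the robot's left within 18 degrees: +y = open end, -y = stop pins, clamp. In mm: plate x -46..46, y -180..105, top z 14; black rails x 32..41 either side, y -40..97, up to z 26; pin faces y -50. Two white ports stick out to x -68, below z 14.
- cassette: Flow cell to seat: loose block 60 (x) x 100 (y) x 22 (z) mm, 0.2 kg, aluminium below, white above, steel disc on top. Lies between the rails (1.7 mm play a side), pulled out 15 to 40 mm to the holder's +y. Origin: centre of its underside, 14 mm above the worktop; axes as the holder's. Home: end face on the pins, origin y = 0 in the holder's frame. Slides along -y with 1 to 3 N.
- push_face (a point): Centre of the cell's outer end face, the one to push: 60 mm wide, 22 mm high, its centre 25 mm above the worktop, 50 mm from the cell's origin along +y. The gap between the rails is 64 mm wide there; the plate top lies at 14 mm.
- clamp_handle (a joint): Handle angle about the holder's x. 0 = open: handle stands up, leaning 10 degrees to -y. Grows as it is pushed over to -y and down; stays where left below 0.9. The foot meets the cell at about 0.9; resistance rises to about 6 N at the grip, then falls to none at the dead point, 1.15; beyond it the handle snaps by itself to its stop, 1.26 (locked: along -y, end 8 degrees up).
- handle_pivot (a point): Pivot of the clamp handle, fixed at y = -132, z = 66 mm in the holder's frame; the axis is the holder's x. At joint value q the handle points from here along (y, z) = (cos a, sin a) in the holder's frame, a = 1.745 + q rad.
- handle_grip (a point): Point on the face to push of the orange grip (faces +y when open, up when locked), 95 mm from the pivot, mid-width. The grip is 20 mm wide, 15 mm thick, from 40 to 122 mm from the pivot; its mid-line passes through the pivot. About 160 mm above the worktop when open, 87 mm when locked.
- clamp_foot: Rubber foot, 19 mm across, sprung, at the end of the 85 mm clamp bar hinged at y = -78, z = 60 mm of the holder. Closing the handle swings the bar down. Open: the bar stands nearly upright, its top 150 mm above the worktop, the foot 35 mm out to +y. Locked: the bar is level, the foot presses on the cell's middle with about 18 N. Origin: centre of the pressing face.
- spare_cassette: A second cell of the same kind and size lying on the worktop on the robot's side of the holder; leave it. Origin at the centre of its underside.
- vial_1: Sample vial with black cap, 27 mm across, 68 mm high, standing beyond the holder; leave it. Origin at the centre of its underside.
- vial_2: Sample vial like the other, beyond the holder nearer to the clamp; leave it. Origin at the centre of its underside.
There are look-alikes about, which are no part of the job. Leave any red look-alike of the cassette alone.

How it is judged:
By the outcome, as a careful person would: the job done as asked, in the order asked, and still so for the second after the job is handed in, with the robot touching nothing.
It also fails if it takes over 40 s, if anything falls off the work surface, if the arm or the gripper's body presses on something with over 40 N, if the wrist force passes 120 N, or if a joint passes its speed limit or range.

## Working session

There is one attempt and no reset: what is moved stays moved. The work goes in short steps, Python scripts to look and compute and a tool call to move; the robot and the scene stay as the last step left them, time stands still between calls to the robot, and variables do not carry over. Pictures are saved under pics/ and viewed, and the job is handed in when it is done.

Besides the shell and the picture viewer there is one more tool, called after "Request:" by a JSON object that holds its "fn" and its "kwargs". play_rows: Moves the arm, as the interface text tells. Its arguments: {"type":"object","properties":{"slide":{"type":"array","items":{"type":"array","items":{"type":"number"}}},"yaw":{"type":"array","items":{"type":"number"}},"grip":{"type":"array","items":{"type":"number"}}},"required":["slide","yaw","grip"]}

```bash
ls; mkdir -p pics; python3 - <<'E'
from plant import readout, cams, workorder, manip
import cv2
s=readout.state(); print({k:s[k] for k in ('time','tool_pos','tool_rot','contact_force','gripper_width')}, manip.finger_overhang)
for n in ('scene','top'):
    f=cams.grab_frame(n); cv2.imwrite(f'pics/{n}0.png',f['image'][:,:,::-1]); print(n,f['mtx'].tolist(),f['dist'],f['R'].tolist(),f['t'])
E
```

```text
pics
{'time': 0.0, 'tool_pos': array([0.17476961, 0.59942215, 0.24105111]), 'tool_rot': array([-0.69927912,  0.70072017, -0.1001852 ,  0.09981423]), 'contact_force': array([ 0.2961066 , -0.51207961, -0.49237594]), 'gripper_width': 1.0000678210875678} 0.011
scene [[470.3127403280799, 0.0, 319.14767625499996], [0.0, 470.3127403280799, 240.7742020185944], [0.0, 0.0, 1.0]] [-0.04475449  0.          0.          0.          0.        ] [[-0.8228199159243574, -0.5682084314030857, 0.010323005409204911], [-0.3918322599085376, 0.5540664471064932, -0.7344915603911022], [0.4116246664780936, -0.6083991705066935, -0.6785393012004283]] [0.43550339 0.31378613 0.69555034]
top [[579.1447700414604, 0.0, 319.7920109495091], [0.0, 579.1447700414604, 239.36382195450594], [0.0, 0.0, 1.0]] [-0.19023196  0.          0.          0.          0.        ] [[0.022526452963538966, -0.9997429234051519, -0.00257798723846701], [-0.9924208644707233, -0.022049734906292858, -0.12089101270873649], [0.1208030905236416, 0.005281694035291867, -0.9926624386104543]] [-0.03225273  0.55753818  1.09555369]
```

View pics/scene0.png

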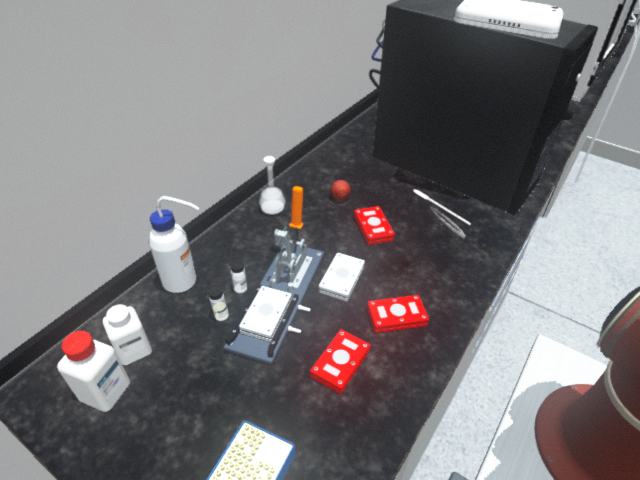

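View pics/top0.png

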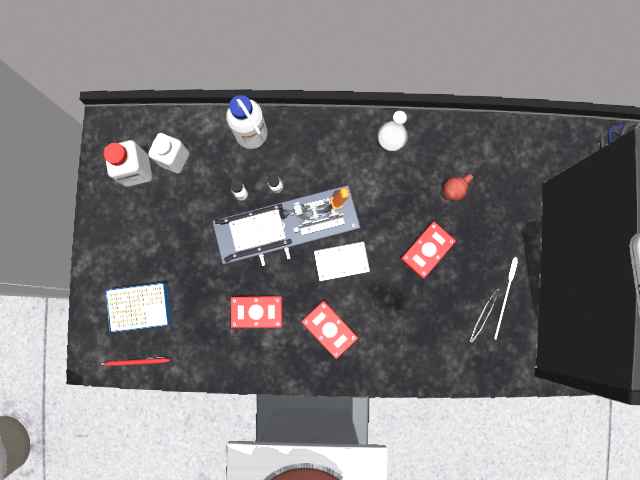

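The scene view shows the holder at about (275,300), with the white cell at (265,312) and the orange handle at (297,205). In the top view the holder is at (287,225), the cell at (257,231) and the handle grip at (341,198).

Candidates in the top view for the cell to seat:
- White cell in the rails at (257,231): this is the one.
- Spare white cell at (342,262).
- Red look-alikes at (429,250), (256,312) and (330,330).

Next is a close crop to check the choice.

```bash
python3 - <<'E'
import cv2
a=cv2.imread('pics/top0.png')[170:280,200:370]; cv2.imwrite('pics/c_top.png',cv2.resize(a,None,fx=4.7,fy=4.7,interpolation=cv2.INTER_CUBIC))
a=cv2.imread('pics/scene0.png')[180:365,195:375]; cv2.imwrite('pics/c_sc.png',cv2.resize(a,None,fx=3.2,fy=3.2,interpolation=cv2.INTER_CUBIC))
E
```

```text
(no output)
```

View pics/c_top.png

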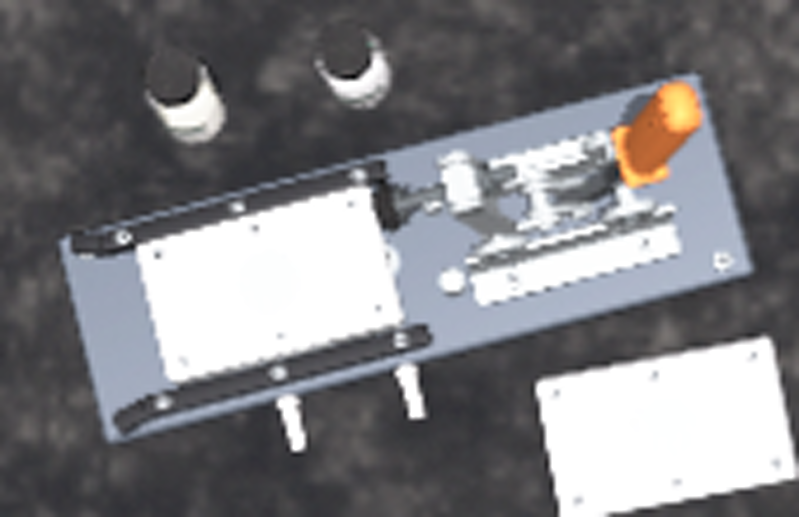

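View pics/c_sc.png

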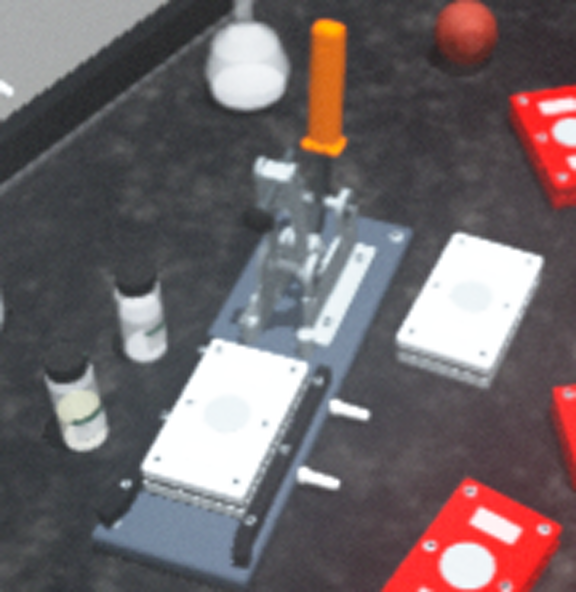

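```bash
cat > h.py <<'E'
import numpy as np, cv2
from plant import readout, cams, workorder, manip
from scipy.optimize import least_squares
def proj(P,f):
    return cv2.projectPoints(np.asarray(P,float).reshape(-1,1,3),cv2.Rodrigues(f['R'])[0],f['t'],f['mtx'],f['dist'])[0].reshape(-1,2)
def H2W(p,h):
    p=np.asarray(p,float).reshape(-1,3); c,s=np.cos(h[2]),np.sin(h[2])
    return np.c_[h[0]+c*p[:,0]-s*p[:,1],h[1]+s*p[:,0]+c*p[:,1],p[:,2]]
E
cat > fit.py <<'E'
from h import *
ft=cams.grab_frame('top'); fs=cams.grab_frame('scene')
T=lambda a:np.array(a)/4.7+[200,170]-.4
S=lambda a:np.array(a)/3.2+[195,180]-.35
plate=np.array([[46,105,14],[-46,105,14],[-46,-180,14],[46,-180,14]])/1e3
pt=T([(62,240),(112,440),(752,270),(697,76)]); ps=S([(95,535),(245,582),(412,230)])
def r(h): 
    W=H2W(plate,h); return np.r_[(proj(W,ft)-pt).ravel(),(proj(W[:3],fs)-ps).ravel()]
for nm,sl in (('top',slice(0,8)),('scene',slice(8,14)),('both',slice(0,14))):
    o=least_squares(lambda h:r(h)[sl],[.6,.1,.2]); print(nm,o.x,np.degrees(o.x[2]),np.round(o.fun,1))
h=o.x
ct=T([(138,245),(168,382),(402,318),(373,188)]); cs=S([(143,470),(240,502),(308,362),(212,340)])
cell=np.array([[30,50,36],[-30,50,36],[-30,-50,36],[30,-50,36]])/1e3
def rc(q):
    W=H2W(cell+[q[0],q[1],0],h); return np.r_[(proj(W,ft)-ct).ravel(),(proj(W,fs)-cs).ravel()]
for sl in (slice(0,8),slice(8,16),slice(0,16)):
    o=least_squares(lambda h:rc(h)[sl],[0,.03]); print('cell',o.x,np.round(o.fun,1))
a=1.745
g=np.array([[0,-132+122*np.cos(a),66+122*np.sin(a)]])/1e3
print('grip tip px',proj(H2W(g,h),ft),proj(H2W(g,h),fs))
np.save('hold.npy',h)
for p in ([0,.05+o.x[1],.025],[0,.135,.025],[0,.05,.025],[0,-.132,.066]): print(p,H2W(p,h))
E
python3 fit.py
```

```text
top [0.57953457 0.08465285 0.28128237] 16.11629270472658 [-1.2 -0.5 -1.1  1.2  1.3  0.9  0.9 -1.6]
scene [0.57778275 0.08780738 0.28701818] 16.444930092806523 [-1.6  0.2  1.   0.4  0.6 -1.1]
both [0.57886427 0.08588658 0.28344423] 16.240158223079654 [-1.8 -0.1 -1.7  1.6  0.7  1.   0.2 -1.5 -1.4 -1.   1.  -0.8  1.  -1.7]
cell [0.00013997 0.018089  ] [-0.2  0.   0.7  0.2  0.5  0.7 -1.  -1. ]
cell [-0.0005769   0.02327006] [-1.1  0.   0.6 -0.7  0.2  0.9  0.4 -0.2]
cell [5.90782107e-05 2.04032826e-02] [-1.3  0.3 -0.4  0.6 -0.7  1.  -2.1 -0.6 -0.8 -1.3  0.9 -2.1  0.5 -0.3
  0.7 -1.3]
grip tip px [[344.66994907 192.07739171]] [[297.68972563 186.04369385]]
[0, np.float64(0.07040328264061971), 0.025] [[0.559175   0.15348062 0.025     ]]
[0, 0.135, 0.025] [[0.54110961 0.2154998  0.025     ]]
[0, 0.05, 0.025] [[0.56488106 0.13389147 0.025     ]]
[0, -0.132, 0.066] [[ 0.61577993 -0.04084634  0.066     ]]
```

```bash
cat > st.py <<'E'
from h import *
from scipy.spatial.transform import Rotation as Ro
h=np.load('hold.npy'); s=readout.state(); q=s['tool_rot']
R=Ro.from_quat([q[1],q[2],q[3],q[0]]).as_matrix()
c,si=np.cos(h[2]),np.sin(h[2]); HR=np.array([[c,-si,0],[si,c,0],[0,0,1]])
p=HR.T@(s['tool_pos']-[h[0],h[1],0])
def go(ph): return R.T@(HR@(np.array(ph)/1e3-p))*100
if __name__=='__main__':
    print('t',s['time'],'world',s['tool_pos'].round(4),'holder mm',(p*1e3).round(1),'F holder',(HR.T@s['contact_force']).round(1),'w',round(s['gripper_width'],3),'j',s['joint_pos'].round(2))
    print('tool axes in holder\n',(HR.T@R).round(3))
    import sys
    for a in sys.argv[1:]: print(a,'-> slide cm',go(eval(a)).round(2))
E
python3 st.py [0,135,150]
```

```text
t 0.2 world [0.1749 0.5997 0.2415] holder mm [-244.2  606.3  241.5] F holder [-0.5  0.4 -0.5] w 0.998 j [ 1.17  0.05  1.61  0.    1.48 -0.12]
tool axes in holder
 [[ 0.843 -0.001  0.537]
 [-0.537 -0.001  0.843]
 [-0.    -1.    -0.001]]
[0,135,150] -> slide cm [ 45.92   9.18 -26.61]
```

Request:
{"fn": "play_rows", "kwargs": {"slide": [[3.5,0,-2],[3.5,0,-2],[3.5,0,-2],[3.5,0,-2],[3.5,0,-2],[3.5,0,-2],[3.5,0,-2],[3.5,0,-2],[3.5,0,-2],[3.5,0,-2],[3.5,0,-2],[3.5,0,-2]], "yaw": [0,0,0,0,0,0,0,0,0,0,0,0], "grip": [1,1,1,1,1,1,1,1,1,1,1,1]}}

```text
time: 1.4
tool_pos: [0.5118, 0.2506, 0.2421]
tool_rot: [0.7, -0.7, 0.1, -0.1]
contact_force: [0.5, 0.9, -0.9]
gripper_width: -0.003
```

Request:
{"fn": "play_rows", "kwargs": {"slide": [[0,0,0],[0,0,0],[0,0,0],[0,0,0],[0,0,0],[0,0,0],[0,0,0],[0,0,0]], "yaw": [8,8,8,8,8,8,8,1.5], "grip": [1,1,1,1,1,1,1,1]}}

```text
time: 2.2
tool_pos: [0.5108, 0.2519, 0.242]
tool_rot: [-0.565, 0.566, -0.425, 0.425]
contact_force: [0.0, -0.1, 0.4]
gripper_width: -0.002
```

```bash
python3 st.py [0,135,60] [0,135,31]
```

```text
t 2.2 world [0.5108 0.2519 0.242 ] holder mm [-18.9 178.4 242. ] F holder [-0.  -0.1  0.4] w -0.002 j [ 0.33 -0.08  1.74  0.    1.48  0.05]
tool axes in holder
 [[-0.001 -0.001  1.   ]
 [-1.    -0.    -0.001]
 [ 0.    -1.    -0.001]]
[0,135,60] -> slide cm [ 4.34 18.2   1.9 ]
[0,135,31] -> slide cm [ 4.34 21.1   1.9 ]
```

Request:
{"fn": "play_rows", "kwargs": {"slide": [[1.2,4,0.5],[1.2,4,0.5],[1.2,4,0.5],[1.2,4,0.4],[0,2.2,0],[0,0,0]], "yaw": [0,0,0,0,0,0], "grip": [1,1,1,1,1,1]}}

```text
time: 2.8
tool_pos: [0.5393, 0.21, 0.0555]
tool_rot: [-0.563, 0.568, -0.426, 0.422]
contact_force: [-0.7, -0.4, -0.7]
gripper_width: -0.001
```

```bash
cat > pic.py <<'E'
import sys; from h import *
tag=sys.argv[1]; cx=eval(sys.argv[2]) if len(sys.argv)>2 else None
f=cams.grab_frame('top'); a=f['image'][150:300,180:400]; b=cams.grab_frame('scene')['image'][170:370,190:360]
a=cv2.resize(a,None,fx=2.2,fy=2.2,interpolation=cv2.INTER_CUBIC); b=cv2.resize(b,None,fx=3,fy=3,interpolation=cv2.INTER_CUBIC)
b=cv2.resize(b,(int(b.shape[1]*.6),int(b.shape[0]*.6)))if 0 else b
cv2.imwrite(f'pics/{tag}_t.png',a[:,:,::-1]); cv2.imwrite(f'pics/{tag}_s.png',b[:,:,::-1])
E
python3 pic.py p1; python3 st.py [0,120,31]
```

```text
t 2.9 world [0.5427 0.2113 0.0606] holder mm [  0.4 130.5  60.6] F holder [-0.3 -0.8  1.3] w -0.004 j [ 0.24  0.13  1.85  0.    1.16 -0.04]
tool axes in holder
 [[ 0.001 -0.     1.   ]
 [-1.     0.     0.001]
 [-0.    -1.    -0.   ]]
[0,120,31] -> slide cm [ 1.05  2.96 -0.04]
```

View pics/p1_s.png

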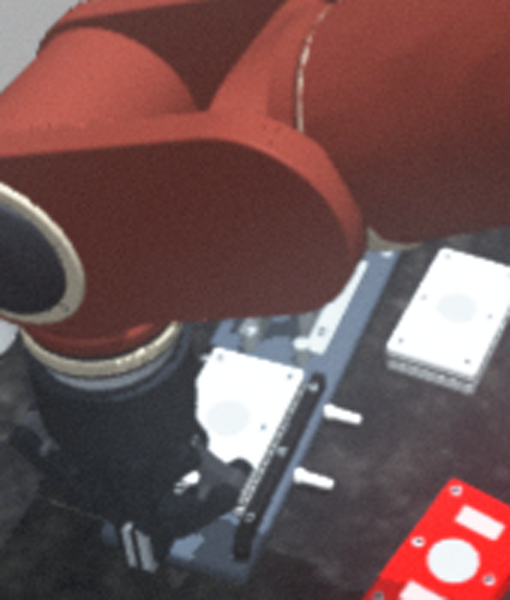

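View pics/p1_t.png

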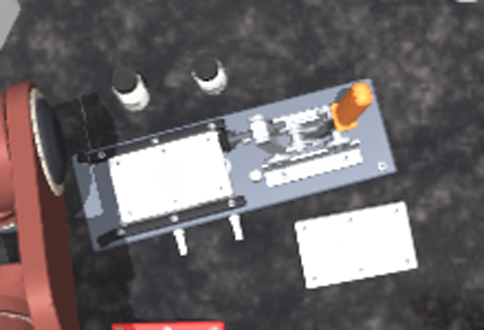

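```bash
python3 - <<'E'
from h import *
h=np.load('hold.npy'); f=cams.grab_frame('scene')
for z in (.036,.0496,.06): print(z,proj(H2W([0,.1305,z],h),f))
E
```

```text
0.036 [[239.40760036 358.09057201]]
0.0496 [[238.50631328 353.35992889]]
0.06 [[237.80242258 349.66177532]]
```

Request:
{"fn": "play_rows", "kwargs": {"slide": [[0,1.4,0],[0,1.4,0],[1,0,0],[1,0,0],[0.5,0,0],[0,0,0]], "yaw": [0,0,0,0,0,0], "grip": [1,1,1,1,1,1]}}

```text
time: 3.55
tool_pos: [0.5504, 0.1863, 0.0329]
tool_rot: [0.566, -0.565, 0.425, -0.425]
contact_force: [-0.3, 0.3, 1.0]
gripper_width: -0.001
```

```bash
python3 st.py [0,81,32] [0,61,32]
```

```text
t 3.55 world [0.5504 0.1863 0.0329] holder mm [  0.8 104.3  32.9] F holder [-0.2  0.3  1. ] w -0.001 j [ 0.2   0.17  1.86 -0.    1.11 -0.08]
tool axes in holder
 [[-0.001  0.001  1.   ]
 [-1.    -0.    -0.001]
 [ 0.    -1.     0.001]]
[0,81,32] -> slide cm [ 2.33  0.09 -0.07]
[0,61,32] -> slide cm [ 4.33  0.09 -0.07]
```

Request:
{"fn": "play_rows", "kwargs": {"slide": [[0.5,0,0],[0.5,0,0],[0.5,0,0],[0.5,0,0],[0.3,0,0],[0.3,0,0],[0.3,0,0],[0.3,0,0],[0.2,0,0],[0,0,0]], "yaw": [0,0,0,0,0,0,0,0,0,0], "grip": [1,1,1,1,1,1,1,1,1,1]}}

```text
time: 4.55
tool_pos: [0.5593, 0.1542, 0.0324]
tool_rot: [-0.566, 0.566, -0.424, 0.425]
contact_force: [0.0, 0.7, 0.1]
gripper_width: -0.002
```

```bash
python3 st.py  [0,61,32]
```

```text
t 4.55 world [0.5593 0.1542 0.0324] holder mm [ 0.3 71.1 32.4] F holder [0.2 0.6 0.1] w -0.002 j [ 0.14  0.17  1.86 -0.    1.11 -0.14]
tool axes in holder
 [[-0.  0.  1.]
 [-1. -0. -0.]
 [ 0. -1.  0.]]
[0,61,32] -> slide cm [ 1.01  0.04 -0.03]
```

Request:
{"fn": "play_rows", "kwargs": {"slide": [[0.2,0,0],[0.2,0,0],[0.2,0,0]], "yaw": [0,0,0], "grip": [1,1,1]}}

```text
time: 4.85
tool_pos: [0.5609, 0.1488, 0.0323]
tool_rot: [0.566, -0.566, 0.424, -0.424]
contact_force: [-0.9, 2.3, 0.2]
gripper_width: 0.003
```

Request:
{"fn": "play_rows", "kwargs": {"slide": [[0.2,0,0],[0.1,0,0]], "yaw": [0,0], "grip": [1,1]}}

```text
time: 5.05
tool_pos: [0.5616, 0.1462, 0.0323]
tool_rot: [0.566, -0.565, 0.425, -0.424]
contact_force: [-1.5, 5.4, 0.7]
gripper_width: -0.001
```

```bash
python3 st.py; python3 pic.py p2
```

```text
t 5.05 world [0.5616 0.1462 0.0323] holder mm [ 0.3 62.7 32.3] F holder [0.1 5.6 0.7] w -0.001 j [ 0.13  0.17  1.86  0.    1.11 -0.16]
tool axes in holder
 [[-0.     0.     1.   ]
 [-1.     0.001 -0.   ]
 [-0.001 -1.     0.   ]]
```

View pics/p2_t.png

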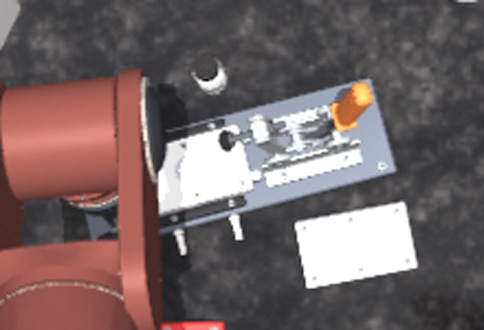

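Request:
{"fn": "play_rows", "kwargs": {"slide": [[0.1,0,0],[0,0,0]], "yaw": [0,0], "grip": [1,1]}}

```text
time: 5.35
tool_pos: [0.5617, 0.1461, 0.0323]
tool_rot: [0.566, -0.565, 0.425, -0.424]
contact_force: [-1.2, 7.6, 0.9]
gripper_width: -0.001
```

```bash
python3 st.py
```

```text
t 5.35 world [0.5617 0.1461 0.0323] holder mm [ 0.3 62.7 32.3] F holder [0.9 7.7 0.9] w -0.001 j [ 0.13  0.17  1.86  0.    1.11 -0.16]
tool axes in holder
 [[-0.     0.     1.   ]
 [-1.     0.002 -0.   ]
 [-0.002 -1.     0.   ]]
```

Request:
{"fn": "play_rows", "kwargs": {"slide": [[0.1,0,0],[0,0,0]], "yaw": [0,0], "grip": [1,1]}}

```text
time: 5.55
tool_pos: [0.5617, 0.1461, 0.0324]
tool_rot: [0.566, -0.565, 0.426, -0.423]
contact_force: [-3.1, 10.1, 1.3]
gripper_width: 0.001
```

```bash
python3 st.py
```

```text
t 5.55 world [0.5617 0.1461 0.0324] holder mm [ 0.3 62.6 32.4] F holder [-0.1 10.6  1.3] w 0.001 j [ 0.12  0.17  1.86  0.    1.11 -0.16]
tool axes in holder
 [[-0.     0.     1.   ]
 [-1.     0.004 -0.   ]
 [-0.004 -1.     0.   ]]
```

The force rises with no further motion, so the cell is on a stop. I'll back off, lift and look.

Request:
{"fn": "play_rows", "kwargs": {"slide": [[-0.5,0,0],[-1.5,0,0],[-2.5,0,0],[-3,-3,0],[-3,-5,0],[-3,-5,0],[-3,-5,0],[0,0,0]], "yaw": [0,0,0,0,0,0,0,0], "grip": [1,1,1,1,1,1,1,1]}}

```text
time: 6.35
tool_pos: [0.5224, 0.2944, 0.1997]
tool_rot: [0.571, -0.562, 0.421, -0.426]
contact_force: [0.2, -0.2, 0.4]
gripper_width: -0.001
```

```bash
python3 st.py; python3 - <<'E'
from h import *
f=cams.grab_frame('top'); a=f['image'][170:280,200:370]; cv2.imwrite('pics/p3_t.png',cv2.resize(a,None,fx=4.7,fy=4.7,interpolation=cv2.INTER_CUBIC)[:,:,::-1])
f=cams.grab_frame('scene'); a=f['image'][180:365,195:375]; cv2.imwrite('pics/p3_s.png',cv2.resize(a,None,fx=3.2,fy=3.2,interpolation=cv2.INTER_CUBIC)[:,:,::-1])
E
```

```text
t 6.35 world [0.5224 0.2944 0.1997] holder mm [  4.1 216.  199.7] F holder [ 0.1 -0.2  0.4] w -0.001 j [ 0.39  0.01  1.72 -0.    1.39  0.1 ]
tool axes in holder
 [[ 0.004  0.014  1.   ]
 [-1.     0.001  0.004]
 [-0.001 -1.     0.014]]
```

View pics/p3_t.png

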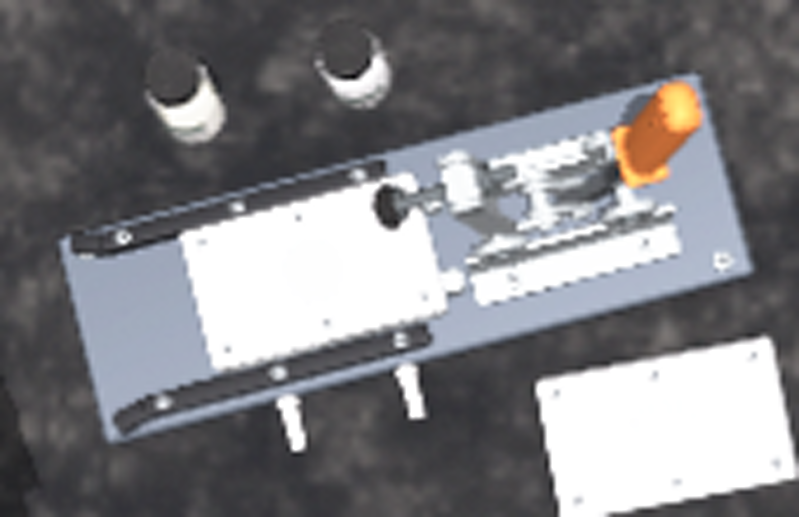

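View pics/p3_s.png

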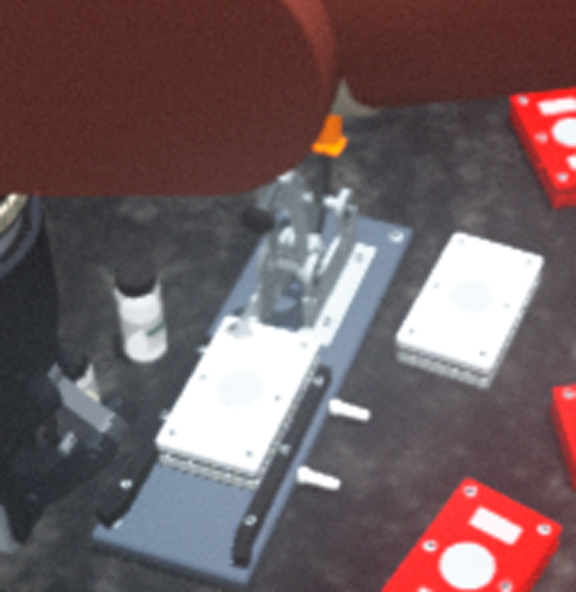

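```bash
python3 - <<'E'
from h import *
h=np.load('hold.npy'); ft=cams.grab_frame('top'); fs=cams.grab_frame('scene')
T=lambda a:np.array(a)/4.7+[200,170]-.4
S=lambda a:np.array(a)/3.2+[195,180]-.35
cell=np.array([[30,50,36],[-30,50,36],[-30,-50,36],[30,-50,36]])/1e3
ct=T([(181,233),(213,371),(447,309)]); cs=S([(158,443),(254,475),(321,342)])
hh=lambda q:H2W(H2W(cell,[q[0],q[1],q[2]]),h)
for x in (0,1):
  fn=(lambda q:(proj(hh(q)[:3],ft)-ct).ravel()) if x==0 else (lambda q:(proj(hh(q)[:3],fs)-cs).ravel())
  o=least_squares(fn,[0,0,0]); print(o.x*1e3,np.degrees(o.x[2]),o.fun.round(1))
E
python3 st.py [0,-102,210]
```

```text
[ 0.40619032 -0.4503599  -2.80243848] -0.16056789696899468 [-0.2 -0.1  0.2 -0.   0.   0.1]
[-1.4839338   4.54794274 -8.66502585] -0.4964694106717762 [-0.9  0.3  0.6 -0.5  0.4  0.2]
t 6.55 world [0.5188 0.2895 0.189 ] holder mm [ -0.7 212.3 189. ] F holder [-1.  -1.1 -0.8] w 0.004 j [ 0.38  0.02  1.74 -0.    1.39  0.1 ]
tool axes in holder
 [[-0.    -0.003  1.   ]
 [-1.    -0.001 -0.   ]
 [ 0.001 -1.    -0.003]]
[0,-102,210] -> slide cm [31.44 -2.07  0.07]
```

Request:
{"fn": "play_rows", "kwargs": {"slide": [[0,-4,0],[3.5,-0.5,0],[3.5,0,0],[3.5,0,0],[3.5,0,0],[3.5,0,0],[3.5,0,0],[3.5,0,0],[3.5,0,0],[3,0,0],[0,0,0],[0,0,0]], "yaw": [0,0,0,0,0,0,0,0,0,0,0,0], "grip": [1,1,1,1,1,1,1,1,1,1,1,1]}}

```text
time: 7.75
tool_pos: [0.6054, -0.0085, 0.2335]
tool_rot: [-0.564, 0.566, -0.426, 0.424]
contact_force: [0.4, 1.3, -0.6]
gripper_width: 0.004
```

```bash
python3 st.py [0,-112,230] [0,-112,177]; python3 pic.py p4
```

```text
t 7.75 world [ 0.6054 -0.0085  0.2335] holder mm [ -0.9 -98.  233.5] F holder [ 0.7  1.2 -0.6] w 0.004 j [-0.14  0.01  1.67  0.    1.46 -0.42]
tool axes in holder
 [[-0.002 -0.004  1.   ]
 [-1.     0.002 -0.002]
 [-0.002 -1.    -0.004]]
[0,-112,230] -> slide cm [1.4  0.35 0.09]
[0,-112,177] -> slide cm [1.41 5.65 0.11]
```

View pics/p4_s.png

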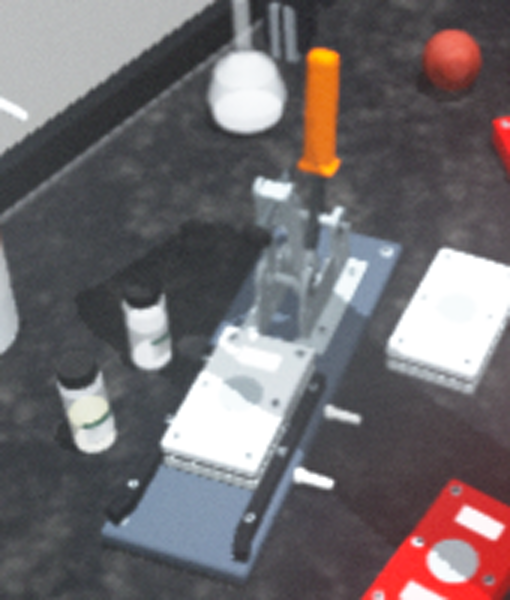

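View pics/p4_t.png

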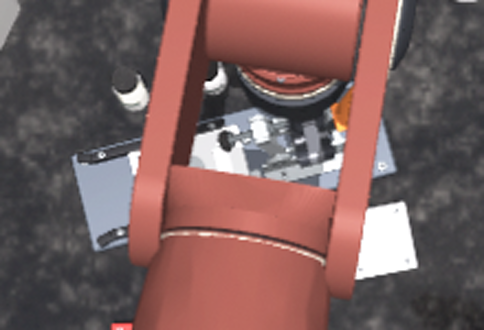

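```bash
python3 - <<'E'
from h import *
f=cams.grab_frame('scene'); s=readout.state()
print(proj(s['tool_pos']-[0,0,.011],f))
cv2.imwrite('pics/p5.png',cv2.resize(f['image'][0:300,150:450],None,fx=2,fy=2)[:,:,::-1])
E
```

```text
[[285.70781008 186.69977805]]
```

View pics/p5.png

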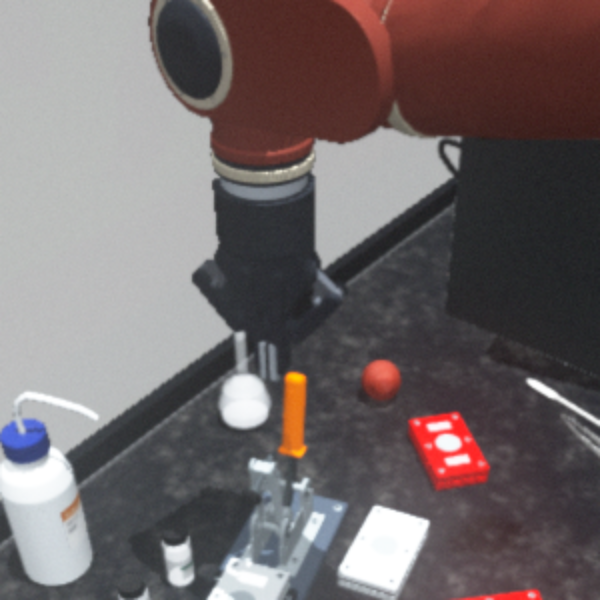

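Request:
{"fn": "play_rows", "kwargs": {"slide": [[1.2,0,0.1],[0,2,0],[0,2,0],[0,1.6,0],[0,0,0],[0,0,0]], "yaw": [0,0,0,0,0,0], "grip": [1,1,1,1,1,1]}}

```text
time: 8.5
tool_pos: [0.6107, -0.0187, 0.1799]
tool_rot: [-0.566, 0.566, -0.424, 0.424]
contact_force: [-0.6, -0.1, 0.6]
gripper_width: 0.0
```

```bash
cat > arc.py <<'E'
from st import *
import sys
r=float(sys.argv[1])
print('holder',(p*1e3).round(1),'F',(HR.T@s['contact_force']).round(1),'t',s['time'])
prev=None
for qq in np.arange(0,1.31,.1):
    a=1.745+qq
    y=-132+r*np.cos(a)+7.5*np.sin(a)+11; z=66+r*np.sin(a)-7.5*np.cos(a)+11
    print(round(qq,2),'tcp',round(y,1),round(z,1),'slide from here x,y cm',round((p[1]*1e3-y)/10,2),round((p[2]*1e3-z)/10,2))
E
python3 arc.py 98; python3 pic.py p6
```

```text
holder [   1.3 -109.3  179.9] F [-0.6  0.   0.6] t 8.5
0.0 tcp -130.6 174.8 slide from here x,y cm 2.13 0.5
0.1 tcp -140.3 173.4 slide from here x,y cm 3.1 0.65
0.2 tcp -149.8 171.0 slide from here x,y cm 4.05 0.89
0.3 tcp -159.1 167.6 slide from here x,y cm 4.98 1.22
0.4 tcp -167.9 163.4 slide from here x,y cm 5.86 1.65
0.5 tcp -176.3 158.2 slide from here x,y cm 6.7 2.16
0.6 tcp -184.2 152.3 slide from here x,y cm 7.48 2.75
0.7 tcp -191.4 145.6 slide from here x,y cm 8.2 3.42
0.8 tcp -197.9 138.3 slide from here x,y cm 8.85 4.16
0.9 tcp -203.6 130.3 slide from here x,y cm 9.43 4.96
1.0 tcp -208.5 121.8 slide from here x,y cm 9.92 5.81
1.1 tcp -212.5 112.8 slide from here x,y cm 10.32 6.7
1.2 tcp -215.6 103.5 slide from here x,y cm 10.63 7.64
1.3 tcp -217.8 93.9 slide from here x,y cm 10.85 8.59
```

View pics/p6_s.png

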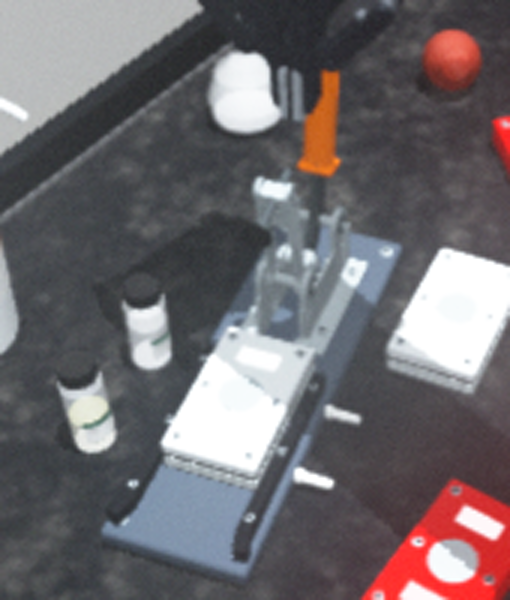

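Request:
{"fn": "play_rows", "kwargs": {"slide": [[0.9,0.2,-0.1],[0.9,0.2,0],[0.5,0.1,0],[0.8,0.15,0],[0.95,0.24,0],[0.93,0.33,0],[0.88,0.43,0],[0.84,0.5,0],[0.79,0.6,0],[0,0,0]], "yaw": [0,0,0,0,0,0,0,0,0,0], "grip": [1,1,1,1,1,1,1,1,1,1]}}

```text
time: 9.6
tool_pos: [0.63, -0.0919, 0.1507]
tool_rot: [-0.565, 0.566, -0.425, 0.424]
contact_force: [-0.2, -0.5, -0.9]
gripper_width: -0.001
```

```bash
python3 arc.py 98|egrep 'hold|^0.[6-9]|^1'; python3 pic.py p7
```

```text
holder [  -0.6 -185.   150.7] F [-0.3 -0.5 -0.9] t 9.6
0.6 tcp -184.2 152.3 slide from here x,y cm -0.09 -0.16
0.7 tcp -191.4 145.6 slide from here x,y cm 0.63 0.51
0.8 tcp -197.9 138.3 slide from here x,y cm 1.28 1.24
0.9 tcp -203.6 130.3 slide from here x,y cm 1.85 2.04
1.0 tcp -208.5 121.8 slide from here x,y cm 2.35 2.89
1.1 tcp -212.5 112.8 slide from here x,y cm 2.75 3.79
1.2 tcp -215.6 103.5 slide from here x,y cm 3.06 4.72
1.3 tcp -217.8 93.9 slide from here x,y cm 3.28 5.68
```

View pics/p7_s.png

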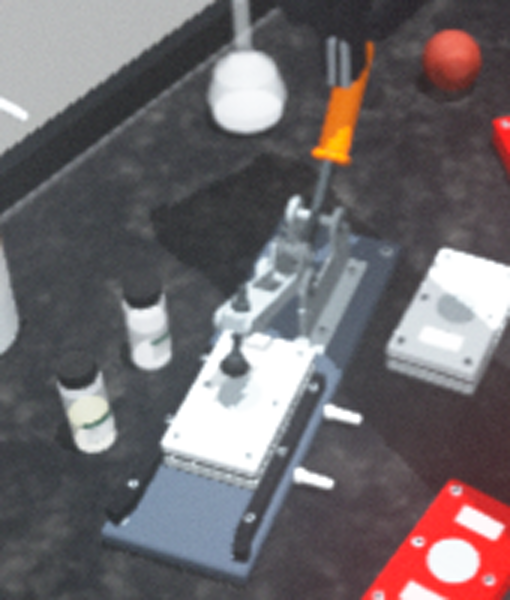

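Request:
{"fn": "play_rows", "kwargs": {"slide": [[0.6,0.5,0],[0.65,0.73,0],[0.57,0.8,0],[0.5,0.85,0],[0.4,0.9,0],[0.3,0.93,0],[0,0,0]], "yaw": [0,0,0,0,0,0,0], "grip": [1,1,1,1,1,1,1]}}

```text
time: 10.4
tool_pos: [0.638, -0.1202, 0.103]
tool_rot: [-0.565, 0.566, -0.426, 0.423]
contact_force: [-0.7, -0.5, 0.0]
gripper_width: 0.004
```

```bash
python3 arc.py 98|egrep 'hold|^1'; python3 pic.py p8
```

```text
holder [  -0.9 -214.4  103. ] F [-0.9 -0.3  0. ] t 10.4
1.0 tcp -208.5 121.8 slide from here x,y cm -0.59 -1.88
1.1 tcp -212.5 112.8 slide from here x,y cm -0.19 -0.98
1.2 tcp -215.6 103.5 slide from here x,y cm 0.12 -0.05
1.3 tcp -217.8 93.9 slide from here x,y cm 0.34 0.91
```

View pics/p8_s.png

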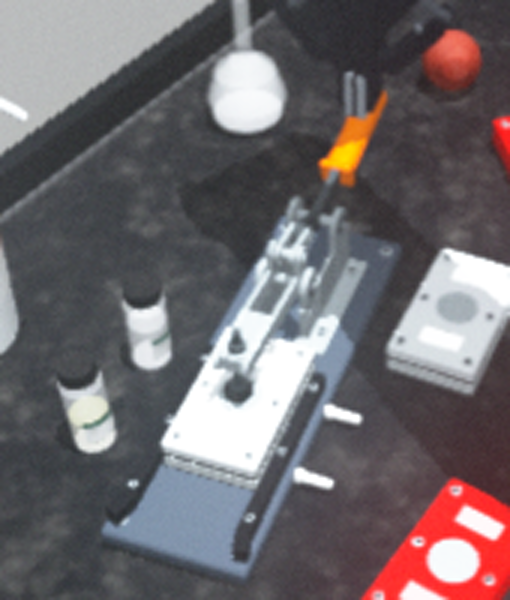

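Request:
{"fn": "play_rows", "kwargs": {"slide": [[0,0.4,0],[0,0.3,0],[0,0,0]], "yaw": [0,0,0], "grip": [1,1,1]}}

```text
time: 10.8
tool_pos: [0.6387, -0.1197, 0.0976]
tool_rot: [-0.566, 0.566, -0.425, 0.424]
contact_force: [-1.1, -0.1, 0.1]
gripper_width: -0.001
```

Request:
{"fn": "play_rows", "kwargs": {"slide": [[0,-1,0],[0,-3,0],[0,-4.5,0],[0,-4.5,0],[0,-4,0],[0,0,0],[0,0,0]], "yaw": [0,0,0,0,0,0,0], "grip": [1,1,1,1,1,1,1]}}

```text
time: 11.5
tool_pos: [0.6399, -0.1201, 0.2712]
tool_rot: [0.566, -0.565, 0.423, -0.426]
contact_force: [-0.9, -0.8, -1.4]
gripper_width: 0.002
```

```bash
python3 st.py; python3 pic.py p9; python3 - <<'E'
from h import *
h=np.load('hold.npy'); f=cams.grab_frame('scene')
for q in (1.1,1.15,1.2,1.26):
    a=1.745+q
    P=[[0,(-132+r*np.cos(a)+n*np.sin(a))/1e3,(66+r*np.sin(a)-n*np.cos(a))/1e3] for r,n in ((122,0),(122,7.5),(40,7.5))]
    print(q,((proj(H2W(P,h),f)-[190,170])*3).round(0).tolist())
E
```

```text
t 11.5 world [ 0.6399 -0.1201  0.2712] holder mm [   1.  -214.9  271.2] F holder [-1.  -0.5 -1.4] w 0.002 j [-0.3   0.1   1.52  0.    1.52 -0.58]
tool axes in holder
 [[ 0.     0.004  1.   ]
 [-1.    -0.002  0.   ]
 [ 0.002 -1.     0.004]]
1.1 [[373.0, 70.0], [372.0, 63.0], [334.0, 159.0]]
1.15 [[374.0, 75.0], [373.0, 68.0], [334.0, 160.0]]
1.2 [[374.0, 81.0], [374.0, 74.0], [335.0, 162.0]]
1.26 [[375.0, 88.0], [374.0, 80.0], [335.0, 163.0]]
```

View pics/p9_s.png

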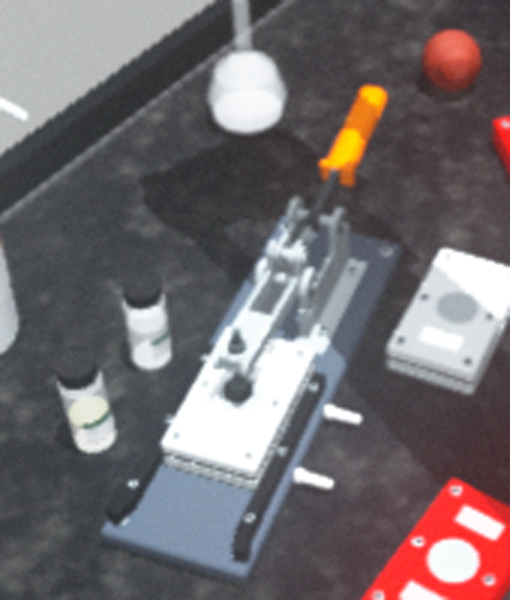

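View pics/p9_t.png

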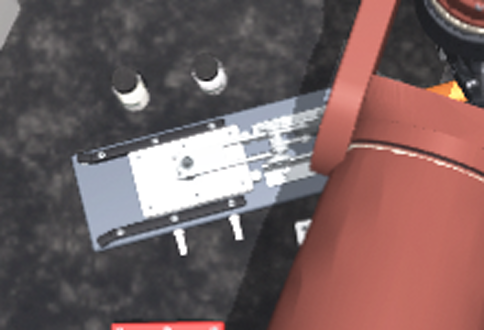

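The handle tip at crop (375,90) matches the 1.26 prediction of (375,88). It stays put with the arm clear, the foot is on the disc at (238,388), and the cell corners haven't moved. I'll hand it in.

```bash
python3 -c "
from plant import workorder; print(workorder.job_done())"
```

```text
the job is handed in; nothing more can be done
None
```

The cell is home against the stop pins and the clamp is locked on it. I handed the job in at about 11.6 s, with the arm clear of everything.

- **Cell:** I pushed it about 18 mm along the slide with the closed fingertips. At the end the force rose to about 10 N with no further motion. The top camera then put it at y = -0.5 mm, touching the visible pin.
- **Clamp:** I pushed the handle over along its arc. It snapped past the dead point and stayed down after I backed off. Its tip in the image matches the locked angle of 1.26, and the foot sits on the cell's disc.
- **Other objects:** I saw both vials and the spare cell still in place after locking, although the arm hid part of the spare cell in the top view.

**Check that disagreed:** the scene camera put the seated cell at y = +4.5 mm. It had also read about 5 mm higher than the top camera before the push, and both cameras agree on the travel (18.5 and 18.7 mm). I took this as calibration and corner-picking error. The fingertip position at the stop was also 1.6 mm from prediction, about as close as I could locate the holder.

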